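# Hold a slipped spool-rest collar on the flat of a line winder's spindle

### The arm

A 6-joint arm with a two-finger parallel gripper is mounted at the origin on the work surface. World frame = base frame: x ahead of the robot, y to its left, z up, the work surface at z = 0. Lengths are in m, angles in degrees, forces in N, time in s.
With the tool pointing down it reaches from about 0.3 to 0.75 m from the base axis. Payload 8.5 kg.
Tool frame: the origin (TCP) lies between the finger pads; the fingertips stand env.finger_overhang ahead of it and the grasp point (between the pads) lies 2 mm behind it (env.finger_overhang is the distance from the TCP to the fingertips, in m); z points along the fingers, y is the line along which they close (so a half turn about z gives the same grasp; the last joint's range is limited). The gripper opens to 85 mm and grips with 20 to 120 N. Pads are 22 mm wide; open, the fingers measure 114 mm over their backs; the gripper's body (76 mm by 85 mm) begins 54 mm behind the grasp point. The pads swing forward as they close: fully open they stand 13 mm farther back than shut.
Start: joints at [-85.101, 21.807, 74.336, -0, 83.858, -12.336], TCP at [0.163, -0.525, 0.248] pointing down, gripper open.
Joint ranges: [-178.18, 178.18], [-50.72, 133.34], [12.68, 142.11], [-81.47, 261.47], [9.98, 163.14], [-165.26, 165.26]. Speed limits (degrees/s): [136.94, 136.94, 180, 180, 180, 180].

### API

Orientations are given as a 3x3 rotation matrix whose columns are the frame's x, y, z axes.
In Python, from rig import env gives the robot as it stands. The module is installed in compiled form; this text tells all that it offers.
- The arm moves only by the tool jog_arm, never from a script. Its arguments are lists of equal length, an entry for each row: "hand": the finger opening in m, from 0 to 0.0854; "travel": the shift along the world's x, y, z in m, a list of three; "yaw": the turn about the world's z in rad. A call has exactly 5 rows; each row shifts and turns the commanded pose from where the row before left it; what a row does not reach is not made up. A row lasts 1/8 s, in which the tool goes at most 62.5 mm and 10.7 degrees, less where a joint would pass 70% of its speed; a pose out of reach is approached as far as the arm can. A call is refused whole if a number of a shift passes 0.0625 or a number of a turn 0.188, either way. A call with a gripper value outside its range is refused whole. The fingers move at their own pace and stop on an object; "grip_force" is the grip in N (left out, the last holds). Time passes only in rows, so rows that do not move let the fingers close, or fill a call up. It gives the time, the measured TCP pose, the force, the opening and the grip force at its end, in the units of the state.
- env.observe(): the state, without advancing time (a new reading comes with each control period).
- env.get_image(name): name is "side" or "top" or "wrist"; returns the picture (384x512x3 uint8, red, green, blue); there is no depth.
- env.calibration(name): a dict with "fx", "fy", "cx", "cy" (pixels), "k1" (the pictures are not rectified: a ray, as slopes to the right and down, at radius r is drawn at 1 + k1 r^2 times it, then the intrinsics apply), "position" and "rotation" of the camera in the world; the wrist camera has in their place "hand_eye" (4x4, takes a point from camera to tool coordinates, whose origin is the TCP and whose axes are the flange's). Camera axes: x right, y down, z forward; pixel columns grow to the right and rows downward; lengths in m; the calibration is good to about 2 mm. A picture is of the moment at which its call begins: read the wrist's pose just before it. calibration takes no time and is no camera call.
- env.close_job(): hands the job in; it is judged then, once.
The state is a dict: "time_s": time; "q": joint angles; "qvel": joint speeds; "joint_efforts": joint torques, N m; "position": TCP position; "tool_rot": TCP orientation; "ft_force": force on the tool from outside, world axes, zero at the start; "wrist_torque": the same for the moment, N m; "grip_width": finger opening in m; "gripper_force": force on a finger pad.
Only numpy, scipy, OpenCV 4.12 (cv2) and the standard library are available. Lean on these libraries where they do the work, as an engineer would, in place of code of your own. Each camera call takes 0.05 s, during which the arm holds its last target. There are 200 camera calls.

### The job

The spool-rest collar has slid down the line winder's spindle and has to be screwed fast again. Throw the winder's lever out of the drive notch (scribed line) into the free notch (drilled dot), then turn the spindle by its D-shaped top until you feel its flat between your fingers, facing squarely to the side of the winder away from the lever. Then lift the collar up the spindle to the middle of the flat with its thumb-screw pointing straight out from the flat, and finish while still holding it there in the gripper, so that somebody else can tighten the screw.

Things in the scene. Friction and masses are not known exactly. Their poses are not given: they have to be found in the camera images.
- winder: Bench line winder, fixed: green steel box, deck 50 mm above the table. Origin at table height under the vertical spindle axis; x points to the side away from the lever (where the flat has to face), z up. The box spans -150 to 70 mm in x, -130 to 110 mm in y. On the spindle a friction drum, radius 40 mm, top 72 mm above the table, with a hub, radius 14, top 80. Guide post at x 48, y 88, top 87 mm.
- spindle_flat: Flat on the 16 mm steel shaft: 11.6 mm wide, 29 mm tall. Origin mid-facet, 5.5 mm from the spindle axis, 113 mm above the table; x points out of the facet, z up. From 98 mm up to its top at 128 mm the shaft is D-shaped: 13.5 mm from flat to round back. It turns endlessly either way (friction 0.05 N m) and stays put; in drive the idler pressed on the drum brakes it (up to 0.4 N m): do not force it.
- lever (a joint): Clutch lever: flat arm on a vertical pivot, with rubber idler wheel, black knob and pointed end. 0 rad = drive notch (scribed line; idler on the drum), 0.35 = free notch (drilled dot). Grows clockwise seen from above: the knob moves 54 mm away from the drum, towards winder -x. A spring detent draws it into the nearer notch (half way: 0.16); it takes some 8 N at the knob to leave one.
- lever_knob (a point): Point on the axis of the lever's knob, at the height to grip it, 87 mm above the table. The knob is round and upright, 20 mm in diameter there, from 67 to 100 mm above the table, 155 mm from the pivot.
- lever_pivot (a point): Point on the lever's vertical pivot axis, at x -54, y 70 mm of the winder. The idler wheel, radius 14 mm, sits 70 mm from it along the lever; the top of its bolt is 77 mm above the table.
- collar: Dark steel shaft collar, loose round the spindle, at first lying on the hub: 32 mm outside, 18.4 mm bore, 14 mm tall, 70 g. Origin in the centre of its underside (at first 80 mm above the table); z up; x along its thumb-screw, whose 6 mm stem and 11 mm head end 29.5 mm from the axis. The screw is backed off: the collar slides and turns on the shaft; lying on the hub it turns with the spindle.
- collar_mid (a point): Centre of the collar, 7 mm above its underside, on its axis.
- collar_screw (a point): Point in the head of the thumb-screw, 26 mm from the collar's axis.
- line_spool: Bystander: white plastic line spool lying flat, 96 mm in diameter, 34 mm tall; origin under its centre. Leave it alone.
- thread_spool: Bystander: small wooden thread spool standing up, 32 mm in diameter, 40 mm tall; origin under its centre. Leave it alone.
- cement_bottle: Bystander: small brown glass jar, 34 mm in diameter, 58 mm tall; origin under its centre. Leave it alone.
Not all that is in view belongs to the job. Several things have the shape of the collar; the one meant has the colours described above.

How it is judged:
By the outcome, as a careful person would: the job done as asked, in the order asked, and still so for the second after the job is handed in, while the arm keeps its last pose, push and grip.
It also fails if it takes over 64 s, if anything falls off the work surface, if the arm or the gripper's body presses on something with over 40 N, if the wrist force passes 120 N, or if a joint passes its speed limit or range.

## Working session

There is one attempt and no reset: what is moved stays moved. The work goes in short steps, Python scripts to look and compute and a tool call to move; the robot and the scene stay as the last step left them, time stands still between calls to the robot, and variables do not carry over. Pictures are saved under pics/ and viewed, at most 10 in all, crops included, and the job is handed in when it is done.

Besides the shell and the picture viewer there is one more tool, called after "Call:" as name(argument=value, ...), one argument or row to a line, values as JSON. jog_arm: Moves the arm, as the interface text tells. Its arguments: {"type":"object","properties":{"hand":{"type":"array"},"travel":{"type":"array"},"yaw":{"type":"array"},"grip_force":{"type":"number"}},"required":["hand","travel","yaw"]}

```bash
mkdir -p pics; cat > h.py <<'E'
import numpy as np, cv2
from rig import env
def cam(n, s=None):
    c=env.calibration(n)
    if n=='wrist':
        H=np.array(c['hand_eye']); R=np.array(s['tool_rot']); p=np.array(s['position'])
        return c, R@H[:3,:3], R@H[:3,3]+p
    return c,np.array(c['rotation']),np.array(c['position'])
def ray(C,u,v):
    c,R,p=C; x=(u-c['cx'])/c['fx']; y=(v-c['cy'])/c['fy']
    rd=np.hypot(x,y); r=rd
    for _ in range(20): r=rd/(1+c['k1']*r*r)
    k=r/rd if rd>0 else 1
    return p, R@np.array([x*k,y*k,1])
def onz(C,u,v,z):
    p,d=ray(C,u,v); return p+d*(z-p[2])/d[2]
def proj(C,P):
    c,R,p=C; q=R.T@(np.array(P)-p); x,y=q[:2]/q[2]; k=1+c['k1']*(x*x+y*y)
    return np.array([c['cx']+c['fx']*x*k,c['cy']+c['fy']*y*k])
def save(n,im): cv2.imwrite('pics/'+n+'.png',im[:,:,::-1])
E
python3 - <<'E'
from h import *
s=env.observe(); print(s['time_s'],s['position'],np.round(s['tool_rot'],3).tolist(),s['grip_width'],env.finger_overhang)
for n in ('side','top','wrist'):
    im=env.get_image(n); np.save('pics/'+n+'0.npy',im); save(n+'0',im)
    C=cam(n,s); print(n,C[0]['fx'],np.round(C[1],2).tolist(),C[2])
E
```

```text
0.0 [ 0.16294262 -0.52503272  0.24771928] [[0.955, 0.296, -0.0], [0.296, -0.955, 0.001], [0.0, -0.001, -1.0]] 0.08491958471461422 0.017
side 355.8333983829868 [[-1.0, -0.02, 0.03], [-0.03, 0.59, -0.81], [-0.0, -0.81, -0.59]] [0.62159235 0.58527291 0.51133028]
top 414.9355709650884 [[0.02, -1.0, 0.07], [-1.0, -0.03, -0.04], [0.04, -0.07, -1.0]] [0.58861984 0.05849961 0.96203991]
wrist 271.91110795844804 [[0.3, -0.92, -0.26], [-0.96, -0.29, -0.08], [-0.0, 0.27, -0.96]] [ 0.22718616 -0.505615    0.37361088]
```

View pics/top0.png

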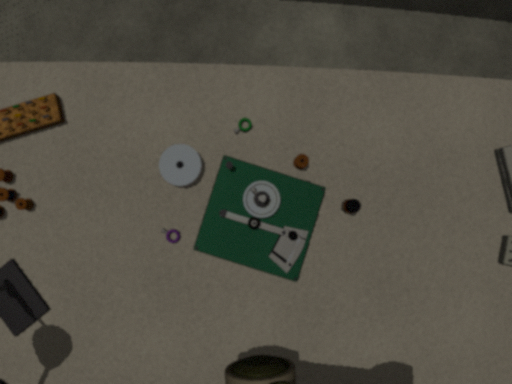

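View pics/side0.png

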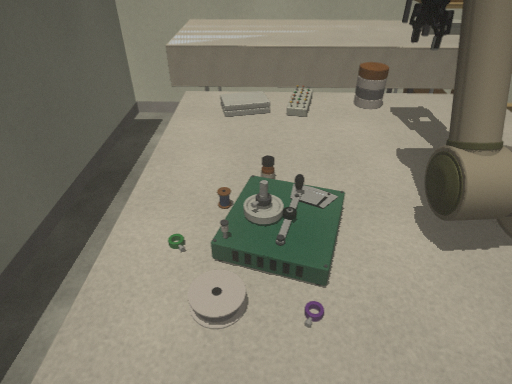

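The top view shows the green winder at about (262,217): spindle (262,199), lever pivot (224,214), idler (254,223), knob (293,236), post (233,168). The side view shows the spindle at (264,190) and the knob at (299,181).

```bash
python3 - <<'E'
from h import *
im=np.load('pics/top0.npy'); C=cam('top')
hsv=cv2.cvtColor(im,cv2.COLOR_RGB2HSV)
m=((hsv[...,0]>60)&(hsv[...,0]<95)&(hsv[...,1]>110)).astype(np.uint8); m[:150]=0
cs,_=cv2.findContours(m,0,2); c=max(cs,key=cv2.contourArea); hull=cv2.convexHull(c)
b=cv2.boxPoints(cv2.minAreaRect(hull)); print(b)
W=np.array([onz(C,*q,0.05) for q in b]); print(W.round(4).tolist())
for n,u,v,z in (('spindle',262,196,.128),('pivot',224,214,.07),('knob',293,236,.1),('post',233,168,.087)): print(n,onz(C,u,v,z))
a=cv2.resize(im[145:290,185:335],None,fx=4,fy=4,interpolation=3)
s=np.load('pics/side0.npy')[165:280,205:355]; s=cv2.resize(s,None,fx=4,fy=4,interpolation=3)[:580,:600]
save('crop1',cv2.convertScaleAbs(a,alpha=1.5)[:,:600]); save('crop2',s)
E
```

```text
[[194.13554 248.3476 ]
 [223.6856  155.66788]
 [325.12677 188.01144]
 [295.57672 280.69116]]
[[0.5132, 0.1706, 0.05], [0.7184, 0.1121, 0.05], [0.6526, -0.1148, 0.05], [0.4473, -0.0529, 0.05]]
spindle [0.62768068 0.02802657 0.128     ]
pivot [0.58971804 0.10645136 0.07      ]
knob [ 0.54743159 -0.03939433  0.1       ]
post [0.68736364 0.08936761 0.087     ]
```

View pics/crop1.png

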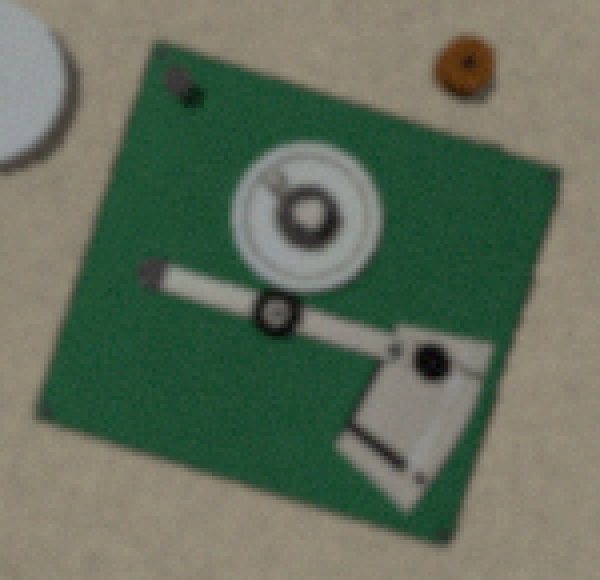

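View pics/crop2.png

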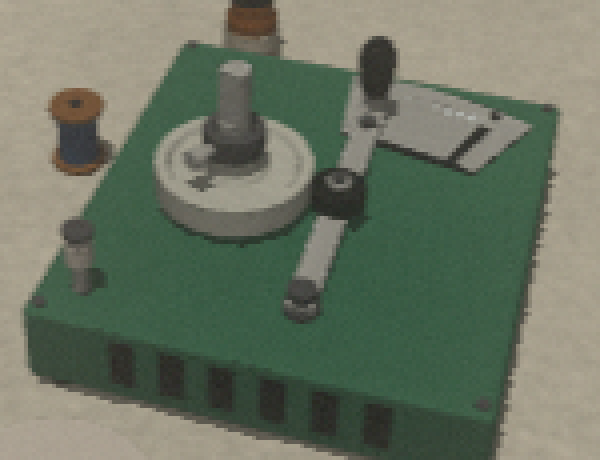

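Crop 1 shows the spindle top at full-image (262,198), the collar's screw head at (254,190), the knob at (293,235), and the free dot at (290,264). Crop 2 confirms the screw head left of the spindle, with the lever in drive. The winder's origin works out at about (0.624,0.028) with a yaw of about -16°.

Call:
jog_arm(
  hand=[0.06,0.06,0.06,0.06,0.06],
  travel=[
    [0.038,0.048,0],
    [0.038,0.048,0],
    [0.038,0.048,0],
    [0.038,0.048,0],
    [0.038,0.048,0],
  ],
  yaw=[0.164,0.164,0.164,0.164,0.164],
  grip_force=30,
)

```text
time_s: 0.78
position: [0.3538, -0.2835, 0.2483]
tool_rot: [[0.43, 0.903, 0.0], [0.903, -0.43, 0.0], [0.0, 0.0, -1.0]]
ft_force: [1.2, -1.0, 0.5]
grip_width: 0.0603
gripper_force: 0.0
```

Call:
jog_arm(
  hand=[0.06,0.06,0.06,0.06,0.06],
  travel=[
    [0.038,0.048,0],
    [0.038,0.048,0],
    [0.038,0.048,0],
    [0.038,0.048,0],
    [0.02,0.035,-0.02],
  ],
  yaw=[0,0,0,0,0],
)

```text
time_s: 1.4
position: [0.5267, -0.0562, 0.2288]
tool_rot: [[0.433, 0.901, 0.003], [0.901, -0.433, -0.001], [0.0, 0.003, -1.0]]
ft_force: [0.7, 0.1, -1.0]
grip_width: 0.0602
gripper_force: 0.0
```

```bash
python3 - <<'E'
from h import *
s=env.observe(); print(s['time_s'],s['position'],np.round(s['tool_rot'],3).tolist(),s['grip_width'],s['q'])
im=env.get_image('wrist'); np.save('pics/w1.npy',im); save('w1',im); C=cam('wrist',s)
for P in ((.624,.028,.128),(.549,-.039,.1)): print(proj(C,P))
E
```

```text
1.4 [ 0.52667734 -0.05619716  0.2287905 ] [[0.433, 0.901, 0.003], [0.901, -0.433, -0.001], [0.0, 0.003, -1.0]] 0.060165015469006204 [-1.89114753e+01  2.05851460e+01  7.96364930e+01  8.74107059e-03
  7.96203381e+01  6.77045726e+00]
[329.56775927  46.61783362]
[274.85310468 163.21220561]
```

View pics/w1.png

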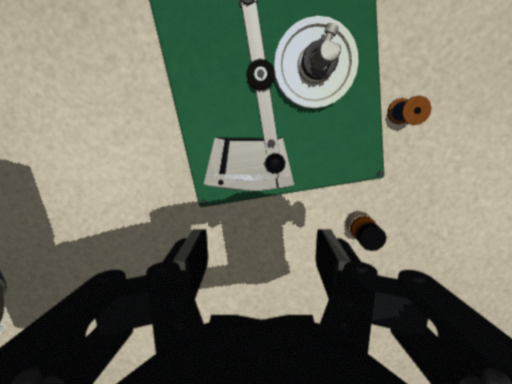

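The wrist view shows the knob at (274,163) and the spindle top at (330,47), both where I predicted. Next I go down over the knob and grip it.

Call:
jog_arm(
  hand=[0.06,0.06,0.06,0.06,0.06],
  travel=[
    [0.022,0.017,-0.02],
    [0,0,-0.04],
    [0,0,-0.04],
    [0,0,-0.03],
    [0,0,-0.008],
  ],
  yaw=[0,0,0,0,0],
)

```text
time_s: 2.08
position: [0.5461, -0.0411, 0.0887]
tool_rot: [[0.435, 0.9, -0.003], [0.9, -0.435, 0.001], [-0.001, -0.003, -1.0]]
ft_force: [-0.2, 0.1, 0.3]
grip_width: 0.0602
gripper_force: 0.0
```

Call:
jog_arm(
  hand=[0.01,0.01,0.01,0.01,0.01],
  travel=[
    [0,0,0],
    [0,0,0],
    [0,0,0],
    [0,0,0],
    [0,0,0],
  ],
  yaw=[0,0,0,0,0],
  grip_force=25,
)

```text
time_s: 2.7
position: [0.5481, -0.0418, 0.0916]
tool_rot: [[0.435, 0.9, 0.004], [0.9, -0.435, -0.001], [0.0, 0.004, -1.0]]
ft_force: [2.4, -2.5, 7.6]
grip_width: 0.0184
gripper_force: 24.9
```

Call:
jog_arm(
  hand=[0.01,0.01,0.01,0.01,0.01],
  travel=[
    [-0.0103,0.0033,0],
    [-0.01,0.004,0],
    [-0.0097,0.0047,0],
    [-0.0094,0.0054,0],
    [-0.009,0.006,0],
  ],
  yaw=[-0.07,-0.07,-0.07,-0.07,-0.07],
)

```text
time_s: 3.32
position: [0.4988, -0.0175, 0.0916]
tool_rot: [[0.719, 0.695, 0.003], [0.695, -0.719, 0.0], [0.002, 0.002, -1.0]]
ft_force: [3.4, 0.1, 7.9]
grip_width: 0.0186
gripper_force: 25.1
```

Call:
jog_arm(
  hand=[0.01,0.01,0.01,0.01,0.01],
  travel=[
    [0,0,0],
    [0,0,0],
    [0,0,0],
    [0,0,0],
    [0,0,0],
  ],
  yaw=[0,0,0,0,0],
)

```text
time_s: 3.95
position: [0.4991, -0.0177, 0.0915]
tool_rot: [[0.717, 0.697, 0.002], [0.697, -0.717, -0.0], [0.002, 0.002, -1.0]]
ft_force: [0.5, 2.1, 10.4]
grip_width: 0.0188
gripper_force: 25.3
```

Call:
jog_arm(
  hand=[0.05,0.05,0.05,0.05,0.05],
  travel=[
    [0,0,0],
    [0,0,0.005],
    [0,0,0.045],
    [0,0,0.055],
    [0.03,0,0.01],
  ],
  yaw=[0,0,0,0,0.104],
)

```text
time_s: 4.58
position: [0.5288, -0.0179, 0.2094]
tool_rot: [[0.64, 0.769, 0.005], [0.769, -0.64, -0.001], [0.002, 0.005, -1.0]]
ft_force: [0.4, -0.7, -0.3]
grip_width: 0.0501
gripper_force: 0.0
```

Call:
jog_arm(
  hand=[0.05,0.05,0.05,0.05,0.05],
  travel=[
    [0.03,0.002,0],
    [0.03,0.002,0],
    [0.015,0.002,0],
    [0.009,0,0],
    [0,0,0],
  ],
  yaw=[0.104,0.104,0.104,0.104,0],
)

```text
time_s: 5.2
position: [0.6125, -0.0118, 0.205]
tool_rot: [[0.277, 0.961, -0.001], [0.961, -0.277, 0.0], [-0.0, -0.001, -1.0]]
ft_force: [-0.7, -0.9, -0.3]
grip_width: 0.0501
gripper_force: 0.0
```

```bash
python3 - <<'E'
from h import *
s=env.observe(); print(s['time_s'],s['position'],np.round(s['tool_rot'],3).tolist(),s['grip_width'],s['q'])
im=env.get_image('wrist'); np.save('pics/w2.npy',im); C=cam('wrist',s)
t=env.get_image('top'); np.save('pics/t2.npy',t)
P=proj(C,(.624,.028,.128)); print(P)
u,v=int(P[0]),int(P[1]); v=max(v,50);u0,v0=u-50,v-50
a=cv2.resize(im[v0:v0+100,u0:u0+100],(500,500),interpolation=3)
b=cv2.resize(t[185:285,205:305][:, :60],(300,500),interpolation=3)
print(u0,v0)
save('c3',np.hstack([a,b]))
E
```

```text
5.2 [ 0.61253295 -0.01182968  0.20495299] [[0.277, 0.961, -0.001], [0.961, -0.277, 0.0], [-0.0, -0.001, -1.0]] 0.05012454505852846 [-1.21636360e+01  2.99473717e+01  6.79178826e+01 -1.70342248e-04
  8.21951572e+01  3.92300292e+00]
[262.13283634 152.9251034 ]
212 102
```

View pics/c3.png

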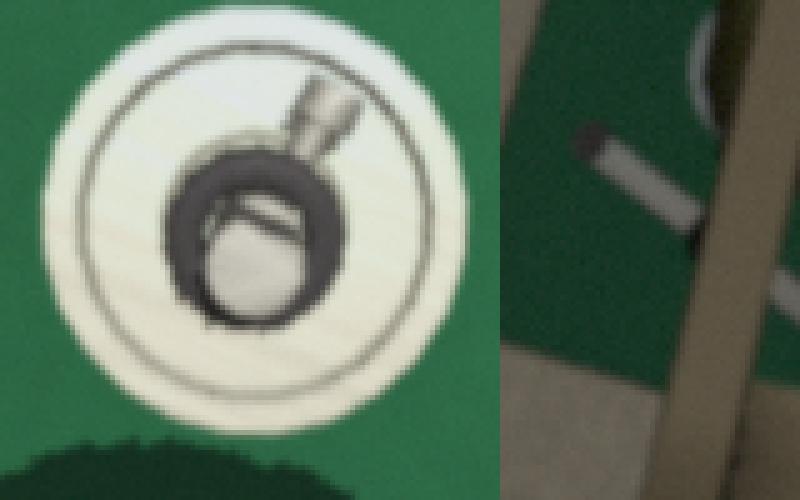

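The wrist crop (offset 212,102, scale 5) shows the shaft top at (255,265), with the flat's top edge running from (235,208) to (305,238) facing up-right. The collar centre is at (255,240) and the screw head at (330,105). In the top view the lever has swung well away from the drum.

```bash
python3 - <<'E'
from h import *
c=env.calibration('wrist'); H=np.array(c['hand_eye'])
R=np.array([[.277,.961,-.001],[.961,-.277,0],[0,-.001,-1]]); p=np.array([.6125,-.0118,.205])
C=(c,R@H[:3,:3],R@H[:3,3]+p)
f=lambda x,y,z: onz(C,212+x/5,102+y/5,z)
a,b=f(235,213,.128),f(305,243,.128); d=b-a; print('edge',a,b,'normal',np.degrees(np.arctan2(d[1],d[0]))+90)
print('drum c',f(255,220,.072))
cc=f(255,240,.094); h=f(325,110,.09); print('collar',cc,'screw',h,np.degrees(np.arctan2(*(h-[.624,.028,0])[1::-1])), np.degrees(np.arctan2(*(h-cc)[1::-1])))
print('shaft back',f(255,320,.128))
# lever angle from top view: box/ lever
t=np.load('pics/t2.npy'); T=cam('top')
print('lever pts',onz(T,205+(592-500)/5,185+140/5,.07),onz(T,205+(690-500)/5,185+215/5,.07))
E
```

```text
edge [0.62343774 0.03454146 0.128     ] [0.63219131 0.02743039 0.128     ] normal 50.91089787613049
drum c [0.62463683 0.02719023 0.072     ]
collar [0.62422248 0.02607169 0.094     ] screw [0.64178502 0.04362326 0.09      ] 41.297711419756254 44.982108345032806
shaft back [0.62187271 0.01838694 0.128     ]
lever pts [0.59182556 0.10779641 0.07      ] [0.56078009 0.06499076 0.07      ]
```

The lever lies at about -126°, the free notch. The flat faces about 51° and has to face -16°. I'll grip across the flat, then turn it by -67°.

Call:
jog_arm(
  hand=[0.05,0.05,0.05,0.05,0.05],
  travel=[
    [0.0118,0.0393,0],
    [0,0,0],
    [0,0,0],
    [0,0,0],
    [0,0,-0.01],
  ],
  yaw=[0.18,0.18,0.18,0.18,0.18],
)

```text
time_s: 5.92
position: [0.6241, 0.0274, 0.1961]
tool_rot: [[-0.584, 0.812, 0.001], [0.812, 0.584, -0.0], [-0.001, 0.001, -1.0]]
ft_force: [0.0, 0.2, 0.3]
grip_width: 0.0499
gripper_force: 0.0
```

Call:
jog_arm(
  hand=[0.05,0.05,0.05,0.05,0.05],
  travel=[
    [0,0,-0.02],
    [0,0,-0.02],
    [0,0,-0.02],
    [0,0,-0.01],
    [0,0,0],
  ],
  yaw=[0.18,0.09,0,0,0],
)

```text
time_s: 6.55
position: [0.6241, 0.0274, 0.1252]
tool_rot: [[-0.777, 0.63, -0.001], [0.63, 0.777, 0.0], [0.001, -0.0, -1.0]]
ft_force: [-0.0, -0.1, 0.3]
grip_width: 0.0503
gripper_force: 0.0
```

Call:
jog_arm(
  hand=[0.05,0.0,0.0,0.0,0.0],
  travel=[
    [-0.0008,-0.001,-0.005],
    [0,0,0],
    [0,0,0],
    [0,0,0],
    [0,0,0],
  ],
  yaw=[0,0,0,0,0],
  grip_force=30,
)

```text
time_s: 7.18
position: [0.6236, 0.0263, 0.1207]
tool_rot: [[-0.777, 0.629, 0.0], [0.629, 0.777, -0.0], [-0.0, 0.0, -1.0]]
ft_force: [-2.5, -1.7, 5.1]
grip_width: 0.0124
gripper_force: 31.6
```

Call:
jog_arm(
  hand=[0.0,0.0,0.0,0.0,0.0],
  travel=[
    [0,0,0],
    [0,0,0],
    [0,0,0],
    [0,0,0],
    [0,0,0],
  ],
  yaw=[0,0,0,0,0],
)

```text
time_s: 7.8
position: [0.6236, 0.0263, 0.1208]
tool_rot: [[-0.777, 0.629, 0.0], [0.629, 0.777, -0.0], [-0.001, 0.0, -1.0]]
ft_force: [-2.8, -1.3, 5.3]
grip_width: 0.0123
gripper_force: 31.7
```

Opening 12.3 mm (the knob also read about 1.3 mm small), so the flat is between the pads. Now I turn it.

Call:
jog_arm(
  hand=[0.0,0.0,0.0,0.0,0.0],
  travel=[
    [0,0.0002,0],
    [0,0.0002,0],
    [0,0.0002,0],
    [-0.0001,0.0002,0],
    [-0.0001,0.0002,0],
  ],
  yaw=[-0.14,-0.14,-0.14,-0.14,-0.14],
)

```text
time_s: 8.43
position: [0.6235, 0.0271, 0.1207]
tool_rot: [[-0.184, 0.983, 0.001], [0.983, 0.184, -0.001], [-0.001, 0.0, -1.0]]
ft_force: [-2.1, -2.6, 4.7]
grip_width: 0.0125
gripper_force: 31.8
```

Call:
jog_arm(
  hand=[0.0,0.0,0.0,0.0,0.0],
  travel=[
    [-0.0001,0.0002,0],
    [-0.0001,0.0001,0],
    [0,0,0],
    [0,0,0],
    [0,0,0],
  ],
  yaw=[-0.14,-0.14,-0.14,-0.053,0],
)

```text
time_s: 9.05
position: [0.6236, 0.0276, 0.1208]
tool_rot: [[0.279, 0.96, 0.002], [0.96, -0.279, -0.0], [0.0, 0.002, -1.0]]
ft_force: [0.4, -0.8, 4.4]
grip_width: 0.0127
gripper_force: 32.0
```

Call:
jog_arm(
  hand=[0.0,0.0,0.0,0.0,0.0],
  travel=[
    [0,0,0],
    [0,0,0],
    [0,0,0],
    [0,0,0],
    [0,0,0],
  ],
  yaw=[0,0,0,0,0],
)

```text
time_s: 9.68
position: [0.6236, 0.0276, 0.1207]
tool_rot: [[0.278, 0.961, 0.002], [0.961, -0.278, -0.0], [0.0, 0.002, -1.0]]
ft_force: [0.3, -0.9, 5.2]
grip_width: 0.0126
gripper_force: 32.0
```

Call:
jog_arm(
  hand=[0.06,0.06,0.06,0.06,0.06],
  travel=[
    [0,0,0],
    [0,0,0],
    [0,0,0.03],
    [-0.0112,-0.0385,0.025],
    [0,0,0.03],
  ],
  yaw=[0,0,0,0,0],
)

```text
time_s: 10.3
position: [0.6113, -0.0125, 0.2055]
tool_rot: [[0.281, 0.96, -0.002], [0.96, -0.281, 0.0], [-0.0, -0.002, -1.0]]
ft_force: [0.2, 0.3, 0.1]
grip_width: 0.06
gripper_force: 0.0
```

Call:
jog_arm(
  hand=[0.06,0.06,0.06,0.06,0.06],
  travel=[
    [0,0,0],
    [0,0,0],
    [0,0,0],
    [0,0,0],
    [0,0,0],
  ],
  yaw=[0,0,0,0,0],
)

```text
time_s: 10.92
position: [0.6119, -0.0107, 0.2049]
tool_rot: [[0.279, 0.96, -0.001], [0.96, -0.279, 0.0], [-0.0, -0.001, -1.0]]
ft_force: [0.6, -0.3, 0.2]
grip_width: 0.0601
gripper_force: 0.0
```

```bash
python3 - <<'E'
from h import *
s=env.observe(); print(s['time_s'],s['position'],np.round(s['tool_rot'],3).tolist(),s['q'])
im=env.get_image('wrist'); np.save('pics/w3.npy',im); C=cam('wrist',s)
P=proj(C,(.6248,.0273,.128)); u0,v0=int(P[0])-50,int(P[1])-50; print(P,u0,v0)
a=cv2.resize(im[v0:v0+100,u0:u0+100],(600,600),interpolation=3)
save('c4',a)
# long straight edges of box for yaw check
m=cv2.inRange(cv2.cvtColor(im,cv2.COLOR_RGB2HSV),(60,90,30),(95,255,255)); 
l=cv2.HoughLinesP(cv2.Canny(cv2.medianBlur(m,5),50,150),1,np.pi/360,40,minLineLength=90,maxLineGap=10)
for q in (l if l is not None else [])[:8]:
    q=np.ravel(q); A,B=onz(C,*map(float,q[:2]),.05),onz(C,*map(float,q[2:]),.05); d=B-A
    print(q,np.degrees(np.arctan2(d[1],d[0])).round(1),A.round(3),B.round(3))
E
```

```text
10.925 [ 0.61190824 -0.01070113  0.20492214] [[0.279, 0.96, -0.001], [0.96, -0.279, 0.0], [-0.0, -0.001, -1.0]] [-1.20704262e+01  2.98749887e+01  6.80537146e+01 -1.45724961e-03
  8.21083701e+01  4.13741147e+00]
[264.49284851 154.75762343] 214 104
[110  26 329  26] -16.2 [0.52  0.169 0.05 ] [0.712 0.114 0.05 ]
[325 224 336  34] 74.3 [ 0.666 -0.075  0.05 ] [0.717 0.105 0.05 ]
[106  59 134 252] -106.0 [0.504 0.145 0.05 ] [ 0.449 -0.048  0.05 ]
[210 257 314 257] -16.2 [ 0.53  -0.078  0.05 ] [ 0.645 -0.111  0.05 ]
```

View pics/c4.png

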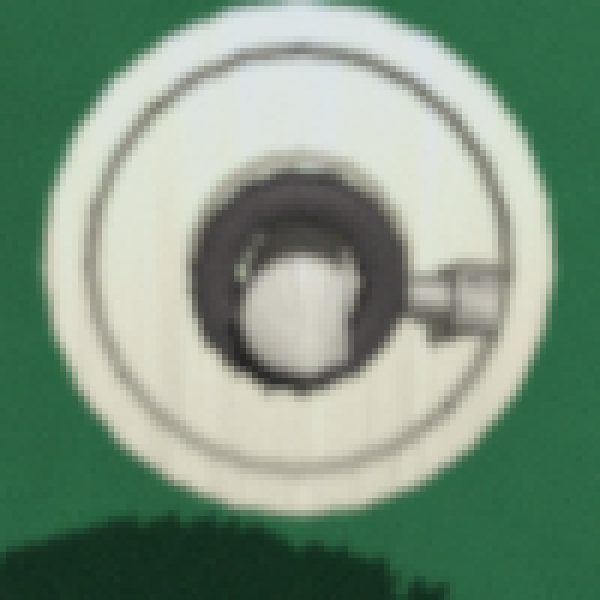

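The shaft flat's edge is vertical in the crop at x≈355 and faces right, which is winder +x (box edges give a yaw of -16.1°). The screw points slightly below right: stem (430,296), head (480,300), collar centre (300,280).

```bash
python3 - <<'E'
from h import *
s=env.observe(); C=cam('wrist',s)
f=lambda x,y,z: onz(C,214+x/6,104+y/6,z)
an=lambda d: np.degrees(np.arctan2(d[1],d[0])).round(1)
A=f(302,280,.094)
for x,y in ((412,295),(430,296),(478,300)):
    q=f(x,y,.087); print(q,an(q-A),an(q-[.6246,.0275,0]))
print(A, 'flat',an(f(350,345,.128)-f(357,265,.128))+90)
E
```

```text
[0.63970788 0.01871251 0.087     ] -26.7 -30.2
[0.64224667 0.01781848 0.087     ] -25.7 -28.8
[0.64897075 0.01524057 0.087     ] -24.4 -26.7
[0.62474018 0.02625158 0.094     ] flat -20.599999999999994
```

Call:
jog_arm(
  hand=[0.05,0.05,0.05,0.05,0.05],
  travel=[
    [0.0127,0.0382,0],
    [0,0,0],
    [0,0,0],
    [0,0,0],
    [0,0,0],
  ],
  yaw=[-0.169,-0.169,-0.169,-0.169,-0.169],
)

```text
time_s: 11.6
position: [0.6246, 0.0275, 0.2052]
tool_rot: [[0.906, 0.424, -0.0], [0.424, -0.906, -0.0], [-0.0, -0.0, -1.0]]
ft_force: [0.3, 0.7, -0.6]
grip_width: 0.0503
gripper_force: 0.0
```

Call:
jog_arm(
  hand=[0.05,0.05,0.05,0.05,0.05],
  travel=[
    [0,0,0],
    [0,0,-0.01],
    [0,0,-0.015],
    [0,0,-0.02],
    [0,0,-0.02],
  ],
  yaw=[-0.169,-0.169,-0.169,-0.169,-0.169],
)

```text
time_s: 12.22
position: [0.6246, 0.0274, 0.1397]
tool_rot: [[0.918, -0.397, 0.0], [-0.397, -0.918, -0.0], [0.0, -0.0, -1.0]]
ft_force: [0.8, -0.2, 0.3]
grip_width: 0.0502
gripper_force: 0.0
```

Call:
jog_arm(
  hand=[0.05,0.05,0.05,0.05,0.05],
  travel=[
    [0,0,0],
    [0,0,-0.02],
    [0,0,-0.015],
    [0,0,-0.01],
    [0,0,0],
  ],
  yaw=[0,0,0,0,0],
)

```text
time_s: 12.85
position: [0.6245, 0.0274, 0.0949]
tool_rot: [[0.921, -0.391, -0.001], [-0.391, -0.921, 0.0], [-0.001, 0.0, -1.0]]
ft_force: [-0.3, -0.5, 0.7]
grip_width: 0.0503
gripper_force: 0.0
```

Close on the collar gently, and look.

Call:
jog_arm(
  hand=[0.02,0.02,0.02,0.02,0.02],
  travel=[
    [0,0,-0.002],
    [0,0,0],
    [0,0,0],
    [0,0,0],
    [0,0,0],
  ],
  yaw=[0,0,0,0,0],
  grip_force=25,
)

```text
time_s: 13.48
position: [0.625, 0.0274, 0.0939]
tool_rot: [[0.92, -0.391, 0.001], [-0.391, -0.92, -0.0], [0.001, -0.0, -1.0]]
ft_force: [0.1, 0.6, 5.2]
grip_width: 0.0301
gripper_force: 26.9
```

```bash
python3 - <<'E'
from h import *
s=env.observe(); print(s['time_s'],s['position'],np.round(s['tool_rot'],3).tolist(),s['q'])
im=env.get_image('wrist'); np.save('pics/w4.npy',im); C=cam('wrist',s)
P=proj(C,(.6248,.0273,.087)); Q=proj(C,np.array([.6246,.0275,.087])+.026*np.array([.9205,-.391,0])); print(P,Q)
u0,v0=int(Q[0])-60,int(Q[1])-60; print(u0,v0)
save('c5',cv2.resize(im[v0:v0+120,u0:u0+120],(600,600),interpolation=3))
E
```

```text
13.475 [0.62497012 0.02741674 0.09387784] [[0.92, -0.391, 0.001], [-0.391, -0.92, -0.0], [0.001, -0.0, -1.0]] [-8.31500089e+00  3.72083749e+01  7.41111002e+01  2.24094394e-03
  6.86099214e+01  1.04724386e+02]
[260.33008214 247.80766142] [260.02548976 202.04422789]
200 142
```

View pics/c5.png

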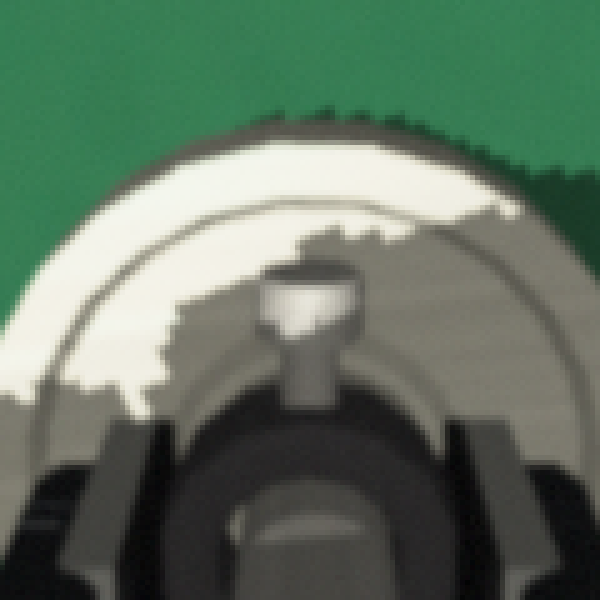

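The crop shows the screw head at (311,300) and its stem at (309,380), midway between the pads (about 312). So the screw lies along tool x, about -23°. I'll lift the collar 26 mm and turn it +0.12 rad.

Call:
jog_arm(
  hand=[0.02,0.02,0.02,0.02,0.02],
  travel=[
    [0,0,0.006],
    [0,0,0.008],
    [0,0,0.008],
    [0,0,0.004],
    [0,0,0],
  ],
  yaw=[0,0,0,0,0],
)

```text
time_s: 14.15
position: [0.6247, 0.0274, 0.1196]
tool_rot: [[0.92, -0.391, 0.001], [-0.391, -0.92, -0.0], [0.001, -0.0, -1.0]]
ft_force: [-0.2, -0.3, -0.9]
grip_width: 0.0302
gripper_force: 26.3
```

Call:
jog_arm(
  hand=[0.02,0.02,0.02,0.02,0.02],
  travel=[
    [0,0,0],
    [0,0,0],
    [0,0,0],
    [0,0,0],
    [0,0,0],
  ],
  yaw=[0.04,0.04,0.04,0,0],
)

```text
time_s: 14.78
position: [0.6246, 0.0274, 0.1192]
tool_rot: [[0.96, -0.279, -0.0], [-0.279, -0.96, 0.0], [-0.0, -0.0, -1.0]]
ft_force: [-0.2, -0.0, -0.7]
grip_width: 0.0301
gripper_force: 26.3
```

```bash
python3 - <<'E'
from h import *
s=env.observe(); print(s['time_s'],s['position'],np.round(s['tool_rot'],3).tolist(),s['ft_force'],s['wrist_torque'])
im=env.get_image('wrist'); np.save('pics/w5.npy',im); C=cam('wrist',s)
a=im[142:262,200:320]; sd=env.get_image('side'); t=cam('side'); P=proj(t,(.6248,.0273,.113)); print(P)
u,v=P.astype(int); b=sd[v-30:v+30,u-20:u+20]
save('c6',np.hstack([cv2.resize(a,(400,400),interpolation=3)[:, :400],cv2.resize(b,(267,400),interpolation=3)]))
E
```

```text
14.775 [0.62459654 0.02744375 0.11916062] [[0.96, -0.279, -0.0], [-0.279, -0.96, 0.0], [-0.0, -0.0, -1.0]] [-0.23570547 -0.04025814 -0.6994356 ] [ 0.03933083 -0.02164468 -0.04574704]
[263.3657492  188.62074676]
```

View pics/c6.png

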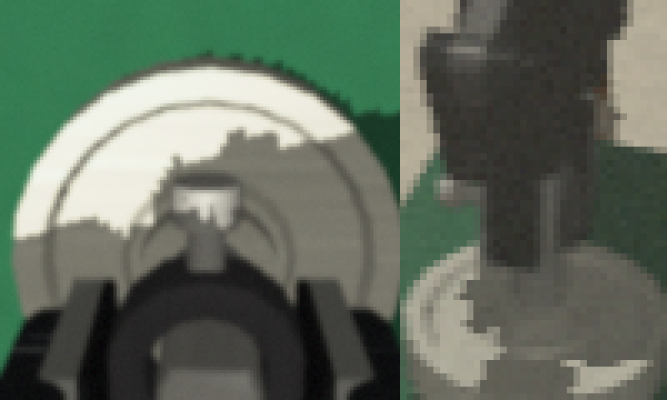

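The collar is up on the flat with the screw (208,200 in the crop) straight ahead of the tool. The shaft's flat edge is horizontal in that view, so the two are aligned. One small lift finishes it, then I hand in.

Call:
jog_arm(
  hand=[0.02,0.02,0.02,0.02,0.02],
  travel=[
    [0,0,0.0007],
    [0,0,0],
    [0,0,0],
    [0,0,0],
    [0,0,0],
  ],
  yaw=[0,0,0,0,0],
)

```text
time_s: 15.5
position: [0.6247, 0.0274, 0.12]
tool_rot: [[0.96, -0.278, -0.0], [-0.278, -0.96, 0.0], [-0.0, -0.0, -1.0]]
ft_force: [0.3, 0.1, -0.9]
grip_width: 0.0301
gripper_force: 26.3
```

```bash
python3 -c "
from rig import env
s=env.observe(); print(s['position'],s['ft_force'],s['grip_width'])
print(env.close_job())"
```

```text
[0.6246504  0.02740267 0.12002889] [ 0.32639624  0.12228373 -0.86505043] 0.030131704523842957
the job is handed in; nothing more can be done
None
```

I handed the job in at about 15.5 s: lever in the free notch, flat facing away from the lever, and the collar held at mid-flat with its screw pointing straight out. Those positions come from my own camera and force readings; the hand-in gave no verdict.

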